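Square a tip box into the locating fence

ROBOT

A 6-joint arm with a two-finger parallel gripper is mounted at the origin on a cart in front of the work surface, level with it; the furniture and walls round the work are solid. World frame = base frame: x ahead of the robot, y to its left, z up, the work surface at z = 0. Lengths are in m, angles in rad, forces in N, time in s.
With the tool pointing down it reaches from about 0.25 to 0.775 m from the base axis. Payload 4 kg.
Tool frame: the origin (TCP) lies at the centre of the arm's flange, where the gripper is bolted on; the fingertips stand 199 mm ahead of it and the grasp point (between the pads) lies 180 mm ahead of it (robot.tcp_to_tips is the z of the fingertips in the tool frame, in m); z points along the fingers, y is the line along which they close (so a half turn about z gives the same grasp; the last joint's range is limited). The gripper opens to 94 mm and grips with 3 to 60 N. Pads are 16 mm wide; open, the fingers measure 119 mm over their backs; the gripper's body (75 mm by 177 mm) begins 78 mm behind the grasp point.
Start: joints at [1.013, 0.087, 1.371, -0, 1.684, -0.103], TCP at [0.242, 0.494, 0.405] pointing down, gripper open.
Joint ranges: [-3.1, 3.1], [-0.76, 2.03], [0.27, 2.55], [-1.08, 4.22], [0.17, 2.65], [-2.57, 2.57]. Speed limits (rad/s): [2.79, 2.79, 3.14, 3.14, 3.14, 3.14].

INTERFACE

Orientations are given as [roll, pitch, yaw] about the fixed x, y, z axes, in that order (R = Rz(yaw) Ry(pitch) Rx(roll)).
In Python, from bench import robot gives the robot as it stands.
- The arm moves only by the tool play_rows, never from a script. Its arguments are lists of equal length, an entry for each row: "translation": the shift along the tool's x, y, z scaled (see below), a list of three; "twist": the turn, a rotation vector about the tool's x, y, z scaled (see below), a list of three; "gripper": the opening, from -1 (shut) to 1 (fully open). A call has 1 to 8 rows; each row shifts and turns the commanded pose from where the row before left it, along the tool's axes as they then stand; what a row does not reach is not made up. The controller multiplies each number of a shift by 0.04 m and each number of a turn by 0.1 rad. A row lasts 1/10 s, in which the tool goes at most 50 mm and 8.59 degrees, less where a joint would pass 70% of its speed; a pose out of reach is approached as far as the arm can. A call with a number of a shift or a turn outside -1 to 1 is refused whole. A call with a gripper value outside its range is refused whole. The fingers move at their own pace and stop on an object; the grip force is fixed at half the most. Time passes only in rows, so rows that do not move let the fingers close. It gives the time, the measured TCP pose, the force, the opening and the grip force at its end, in the units of the state.
- robot.get_obs(): the state, without advancing time (a new reading comes with each control period).
- robot.snapshot(name): name is "side" or "top" or "wrist"; returns the picture (480x640x3 uint8, red, green, blue); there is no depth.
- robot.camera_model(name): a dict with "camera_matrix" (3x3 intrinsics, pixels), "rvec" (rotation vector, rad) and "tvec" (3), from world to camera coordinates, as OpenCV has them. Camera axes: x right, y down, z forward; pixel columns grow to the right and rows downward; lengths in m; the calibration is good to about 2 mm. A picture is of the moment at which its call begins: read the wrist's pose just before it. camera_model takes no time and is no camera call; for the wrist camera it gives the pose at the moment of the call.
- robot.close_job(): hands the job in; it is judged then, once.
Trained networks look in the newest picture that a camera, given by its name, has taken for a name from the list of things; names that differ only in an ending like _2 or _b are one class to them, and where a whole thing is asked for, a point or a joint stands for the part that bears it (a point fixed in the world has none). Each returns a list of dicts, best first, with "score" (0 to 1); they miss things now and then, are a little off and sometimes report something else, mostly with a low value. They report only what shows in the picture. A call takes as long as a camera call.
- robot.recognise(name, camera): "centre" ([x, y, z] in m, in world coordinates, good to about 4 mm: the middle of the surface that is visible of it).
- robot.spot_point(name, camera): "centre" ([x, y, z] in m, in world coordinates, good to about 4 mm: a listed point, or the origin of a listed thing).
The state is a dict: "time": time; "joint_positions": joint angles; "qvel": joint speeds; "joint_torque": joint torques, N m; "tool_pos": TCP position; "ee_rot": TCP orientation; "wrist_force": force on the tool from outside, world axes, zero at the start; "wrist_torque": the same for the moment, N m; "width": finger opening in m; "finger_force": force on a finger pad.
Only numpy, scipy, OpenCV 4.12 (cv2) and the standard library are available. Lean on these libraries where they do the work, as an engineer would, in place of code of your own. Each camera call takes 0.05 s, during which the arm holds its last target. There are 200 camera calls.

TASK

Push the closed pipette-tip box along the bench until it sits squarely home in the corner of the low L-shaped metal fence: its far long side flush against the long rail and its left end flush against the short end stop. Only push it, gently: do not pinch it, lift it or tip it up, and leave everything else on the bench where it stands. Then move clear.

Things in the scene. Friction and masses are not known exactly. Their poses are not given: they have to be found in the camera images.
- tip_box: closed pipette-tip box, lid fixed shut: a rigid block 82 mm (its x) by 118 mm (its y, the long way), 74 mm high; foot rim, hinge and catch show 2 to 3 mm more but do not touch. 0.2 to 0.45 kg, slides at a few N. Origin at the centre of its underside. Starts in front and to the right of its place, turned up to 0.35 rad to the rails. Its +x side goes to the long rail, its +y end to the end stop
- fence: L-shaped fence of dark steel angle screwed to the bench, 35 mm high, walls 6 mm thick, 3 mm high feet on the outer sides only. Origin at the inner corner on the bench. The long rail's inner face is x = 0 and runs 190 mm from the corner to -y; the end stop's inner face is y = 0 and runs 75 mm to -x. Turned by up to 0.15 rad, +x pointing away from the robot, +y to its left
- fence_seat (a point): point on the bench inside the fence, 41 mm from the long rail and 59 mm from the end stop, axes as the fence's: the tip box's origin lies here when seated
- jar: small screw-cap jar, 41 mm across, 46 mm high, on the bench left of the tip box; origin at the centre of its underside. To be left where it stands
- amber_bottle: amber glass bottle, 46 mm across, 90 mm high, near the front edge right of the tip box; origin at the centre of its underside. To be left where it stands
- tube_rack: rack of capped tubes, 62 x 150 mm, 62 mm high, at the back of the bench beside the grey dispenser, its long side across the bench; origin at the centre of its underside. To be left where it stands
- tape_roll: roll of tape lying flat, 101 mm across, 19 mm high, at the front left; origin at the centre of its underside. To be left where it stands
- big_bottle: large clear screw-cap bottle, 101 mm across, 221 mm high, at the back left; origin at the centre of its underside. To be left where it stands
- wash_bottle: wash bottle with a bent spout, 66 x 90 mm, 213 mm high, at the left edge of the bench; origin at the centre of its underside. To be left where it stands
- timer: small bench timer, 41 x 62 mm, 65 mm high, at the front right; origin at the centre of its underside. To be left where it stands
- plate_stack: stack of microplates, 87 x 129 mm, 57 mm high, at the far front right; origin at the centre of its underside. To be left where it stands

How it is judged:
At the end, for the whole second after the job is handed in: The tip box stands flat on the bench in the fence's corner, at rest: gap to the long rail and to the end stop each under 3.5 mm at the middle of the side, long sides parallel to the long rail within 2 degrees (0.035 rad) (x of tip_box in the frame of fence between -0.0445 and -0.038 m and y of tip_box in the frame of fence between -0.0625 and -0.056 m and angle between the y axis of tip_box and the y axis of fence, either way round below 0.035 rad and height (world z) of tip_box below 0.004 m and angle between tip_box's own z axis and vertical below 0.03 rad and linear speed of tip_box below 0.01 m/s); the robot touches nothing.
It fails at once if the tip box is lifted off the bench (over 8 mm) (height (world z) of tip_box above 0.008 m).
It fails at once if the tip box is tipped up (over 0.12 rad) (angle between tip_box's own z axis and vertical above 0.12 rad).
It fails at once if the tip box is squeezed or rammed (over 35 N from the fingers) (contact force between the fingers and tip_box above 35 N).
It fails at once if another thing on the bench is disturbed (moves over 15 mm) (distance of any of jar, amber_bottle, tube_rack, tape_roll, big_bottle, wash_bottle, timer, plate_stack from where it was at the start of the episode above 0.015 m).
It also fails if it takes over 48 s, if anything falls off the work surface, if the arm or the gripper's body presses on something with over 40 N, if the wrist force passes 120 N, or if a joint passes its speed limit or range.

## Working session

There is one attempt and no reset: what is moved stays moved. The work goes in short steps, Python scripts to look and compute and a tool call to move; the robot and the scene stay as the last step left them, time stands still between calls to the robot, and variables do not carry over. Pictures are saved under pics/ and viewed, at most 10 in all, crops included, and the job is handed in when it is done.

Besides the shell and the picture viewer there is one more tool, called by a JSON object that holds its "api" and its "payload". play_rows: Moves the arm, as the interface text tells. Its arguments: {"type":"object","properties":{"translation":{"type":"array","items":{"type":"array","items":{"type":"number","minimum":-1,"maximum":1}}},"twist":{"type":"array","items":{"type":"array","items":{"type":"number","minimum":-1,"maximum":1}}},"gripper":{"type":"array","items":{"type":"number"}}},"required":["translation","twist","gripper"]}

```bash
mkdir -p pics; ls
python3 - <<'E'
from bench import robot
import cv2, numpy as np
o=robot.get_obs();print(o['time'],o['tool_pos'],o['ee_rot'],o['width'])
for c in ['top','side']:
    im=robot.snapshot(c);cv2.imwrite(f'pics/{c}0.png',im[:,:,::-1])
    for n in ['tip_box','fence','jar','amber_bottle']:
        print(c,n,[(np.round(d['centre'],4),round(d['score'],2)) for d in robot.spot_point(n,c)[:2]])
    print('seat',[(np.round(d['centre'],4),round(d['score'],2)) for d in robot.spot_point('fence_seat',c)[:2]])
print(robot.camera_model('top'))
print(robot.get_obs()['time'])
E
```

```text
pics
0.0 [0.24155918 0.49399867 0.4035259 ] [-3.13944193e+00 -2.43190517e-04  2.68675080e+00] 0.09419146449237013
top tip_box [(array([ 5.493e-01, -7.800e-02,  5.000e-04]), 0.83), (array([ 6.851e-01,  1.064e-01, -5.000e-04]), 0.42)]
top fence [(array([0.6856, 0.1065, 0.0023]), 0.59)]
top jar [(array([ 0.4772,  0.1048, -0.0013]), 0.74)]
top amber_bottle [(array([ 4.260e-01, -2.743e-01, -3.000e-04]), 0.57)]
seat []
side tip_box [(array([ 0.5511, -0.0781, -0.0053]), 0.63)]
side fence [(array([0.6931, 0.1087, 0.0037]), 0.65)]
side jar [(array([ 0.473 ,  0.1074, -0.0032]), 0.66)]
side amber_bottle [(array([ 0.4297, -0.2749, -0.0005]), 0.64)]
seat [(array([0.6557, 0.0412, 0.0022]), 0.6)]
{'camera_matrix': array([[482.93027624,   0.        , 329.38711619],
       [  0.        , 482.93027624, 239.43402785],
       [  0.        ,   0.        ,   1.        ]]), 'rvec': array([ 2.12436514, -2.18228621,  0.12553957]), 'tvec': array([-0.09084797,  0.56720859,  1.18038159])}
0.6
```

View pics/top0.png

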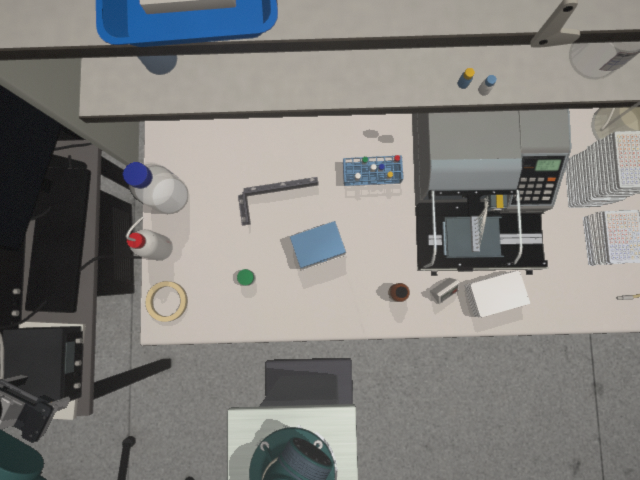

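View pics/side0.png

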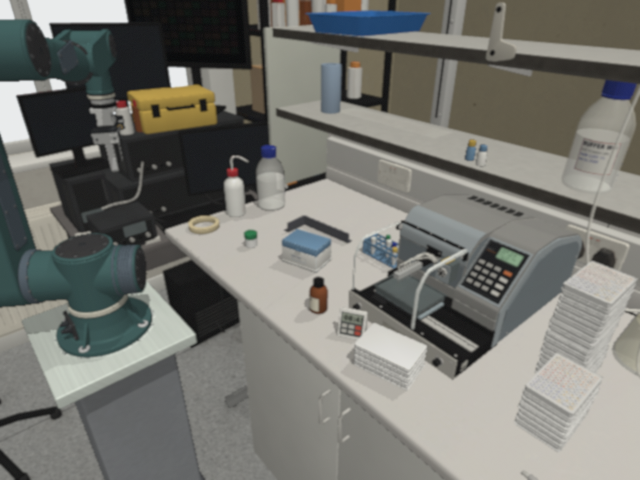

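```bash
cat > h.py <<'E'
from bench import robot
import cv2, numpy as np
def back(c,px,z):
    m=robot.camera_model(c);R,_=cv2.Rodrigues(m['rvec']);t=np.ravel(m['tvec'])
    d=cv2.undistortPoints(np.float64(px).reshape(-1,1,2),m['camera_matrix'],None).reshape(-1,2)
    d=np.c_[d,np.ones(len(d))]@R; o=-R.T@t
    return (o+d*((z-o[2])/d[:,2])[:,None])
def top():
    im=robot.snapshot('top');roi=np.zeros(im.shape[:2],np.uint8);roi[150:290,215:375]=1
    hsv=cv2.cvtColor(im,cv2.COLOR_RGB2HSV)
    return im,hsv,roi
def big(mask):
    n,l,s,c=cv2.connectedComponentsWithStats(mask);k=1+np.argmax(s[1:,4]);return (l==k).astype(np.uint8)
def box(im,hsv,roi):
    m=cv2.inRange(hsv,(95,80,60),(120,255,255))*roi
    m[150:215,335:]=0
    m=big(cv2.morphologyEx(m,cv2.MORPH_OPEN,np.ones((3,3),np.uint8)))
    p=back('top',np.argwhere(m)[:,::-1],0.074)[:,:2]
    c,s,a=cv2.minAreaRect(p.astype(np.float32)*1000)
    q=cv2.boxPoints((c,s,a));e=max((q[1]-q[0],q[2]-q[1]),key=np.linalg.norm)
    e=e*np.sign(e[1]);return np.array(c)/1000,np.array(s),np.arctan2(-e[0],e[1]),m
E
python3 - <<'E'
from h import *
im,hsv,roi=top()
c,s,a,m=box(im,hsv,roi);print('box',c,s,a)
cv2.imwrite('pics/crop1.png',cv2.resize(im[165:280,225:365,::-1],None,fx=5,fy=5,interpolation=cv2.INTER_CUBIC))
E
```

```text
box [ 0.54916534 -0.07648647] [ 78.39443207 112.6558609 ] 0.31163824
```

View pics/crop1.png

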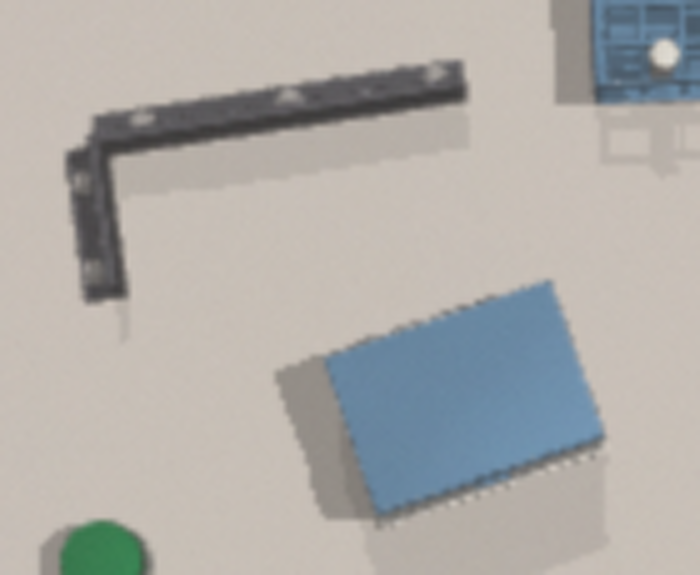

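The crop shows the box lid with its near corner at about (380,515), plus the fence: the rail's inner foot runs (113,154)–(467,102) and the end stop's (127,296)–(112,155).

Run:
```python
from h import *
px=np.array([[113,154],[467,102],[127,296],[112,155]])/5+[225,165]
p=back('top',px-.4,0)[:,:2];print(p)
r=p[0]-p[1];f=np.arctan2(-r[0],r[1]);s=p[0+3]-p[2];print('f',f,np.arctan2(s[1],s[0]),np.linalg.norm(r),np.linalg.norm(s))
# corner: fence origin
F=p[0];R=np.array([[np.cos(f),-np.sin(f)],[np.sin(f),np.cos(f)]])
print('seat',F+R@[-.041,-.059]); print('box in fence',R.T@(np.array([.5492,-.0765])-F))
print('tool start at box-x, rel',F, 'bottles')
print('pre1', np.array([.5492,-.0765])+R@[-.09,0], 'yaw',f)
```

```text
[[ 0.6912116   0.1066089 ]
 [ 0.71377711 -0.07974159]
 [ 0.61560817  0.09970012]
 [ 0.69069161  0.10713697]]
f 0.12050505312751804 0.09872581153877404 0.18771176878829532 0.07545084068654322
seat [0.65760154 0.04310801]
box in fence [-0.16299393 -0.16470928]
tool start at box-x, rel [0.6912116 0.1066089] bottles
pre1 [ 0.45985268 -0.08731923] yaw 0.12050505312751804
```

{"api": "play_rows", "payload": {"translation": [[-0.44, -0.41, 0], [-0.48, -0.36, 0], [-0.51, -0.31, 0], [-0.54, -0.26, 0], [-0.56, -0.2, 0], [-0.58, -0.15, 0], [-0.59, -0.09, 0], [-0.6, -0.03, 0]], "twist": [[0, 0, 1], [0, 0, 1], [0, 0, 1], [0, 0, 1], [0, 0, 1], [0, 0, 1], [0, 0, 1], [0, 0, 1]], "gripper": [0.5, 0.5, 0.5, 0.5, 0.5, 0.5, 0.5, 0.5]}}

```text
time: 1.45
tool_pos: [0.3106, 0.3144, 0.4049]
ee_rot: [3.141, -0.0, 1.883]
wrist_force: [0.5, 0.2, 0.2]
width: 0.0708
finger_force: 0.0
```

{"api": "play_rows", "payload": {"translation": [[-0.6, 0.03, 0], [-0.59, 0.09, 0], [-0.58, 0.15, 0], [-0.56, 0.2, 0], [-0.54, 0.26, 0], [-0.51, 0.31, 0], [-0.48, 0.36, 0], [-0.44, 0.41, 0]], "twist": [[0, 0, 1], [0, 0, 1], [0, 0, 1], [0, 0, 1], [0, 0, 1], [0, 0, 1], [0, 0, 1], [0, 0, 1]], "gripper": [0.5, 0.5, 0.5, 0.5, 0.5, 0.5, 0.5, 0.5]}}

```text
time: 2.25
tool_pos: [0.3788, 0.1354, 0.4049]
ee_rot: [3.141, -0.001, 1.083]
wrist_force: [-0.2, 0.5, -0.0]
width: 0.0705
finger_force: 0.0
```

{"api": "play_rows", "payload": {"translation": [[-0.4, 0.45, 0], [-0.35, 0.49, 0], [-0.3, 0.52, 0], [-0.25, 0.55, 0], [-0.19, 0.57, 0], [-0.13, 0.59, 0], [-0.07, 0.6, 0], [0, 0.6, 0]], "twist": [[0, 0, 1], [0, 0, 1], [0, 0, 1], [0, 0, 1], [0, 0, 1], [0, 0, 1], [0, 0, 1], [0, 0, 1]], "gripper": [0.5, 0.5, 0.5, 0.5, 0.5, 0.5, 0.5, 0.5]}}

```text
time: 3.05
tool_pos: [0.4482, -0.0445, 0.4049]
ee_rot: [3.141, -0.001, 0.283]
wrist_force: [0.8, 0.4, -1.4]
width: 0.0703
finger_force: 0.0
```

{"api": "play_rows", "payload": {"translation": [[0, 0, 0], [0, 0, 0], [0.05, 0.6, 0.4], [0.04, 0.54, 0.8], [0, 0, 0.9], [0, 0, 0.9], [0, 0, 0.8], [0, 0, 0.7]], "twist": [[0, 0, 0.8], [0, 0, 0.83], [0, 0, 0], [0, 0, 0], [0, 0, 0], [0, 0, 0], [0, 0, 0], [0, 0, 0]], "gripper": [0.5, 0.5, 0.5, 0.5, 0.5, 0.5, 0.5, 0.5]}}

```text
time: 3.85
tool_pos: [0.4568, -0.0882, 0.223]
ee_rot: [-3.141, 0.001, 0.124]
wrist_force: [0.1, 0.5, 0.1]
width: 0.0705
finger_force: 0.0
```

{"api": "play_rows", "payload": {"translation": [[0.2, 0, 0], [0.2, 0, 0], [0.15, 0, 0], [0.15, 0, 0], [0.15, 0, 0], [0.15, 0, 0], [0.15, 0, 0], [0.15, 0, 0]], "twist": [[0, 0, 0], [0, 0, 0], [0, 0, 0], [0, 0, 0], [0, 0, 0], [0, 0, 0], [0, 0, 0], [0, 0, 0]], "gripper": [0.5, 0.5, 0.5, 0.5, 0.5, 0.5, 0.5, 0.5]}}

```text
time: 4.65
tool_pos: [0.5091, -0.0816, 0.2246]
ee_rot: [-3.141, 0.001, 0.124]
wrist_force: [-2.3, 0.8, 0.9]
width: 0.0702
finger_force: 1.2
```

{"api": "play_rows", "payload": {"translation": [[0.15, 0, 0], [0.15, 0, 0], [0.15, 0, 0], [0.15, 0, 0], [0.15, 0, 0], [0.15, 0, 0], [0.15, 0, 0], [0.15, 0, 0]], "twist": [[0, 0, 0], [0, 0, 0], [0, 0, 0], [0, 0, 0], [0, 0, 0], [0, 0, 0], [0, 0, 0], [0, 0, 0]], "gripper": [0.5, 0.5, 0.5, 0.5, 0.5, 0.5, 0.5, 0.5]}}

```text
time: 5.45
tool_pos: [0.557, -0.0758, 0.2245]
ee_rot: [-3.141, 0.0, 0.124]
wrist_force: [-2.5, 0.1, -0.2]
width: 0.0704
finger_force: 1.1
```

{"api": "play_rows", "payload": {"translation": [[0.15, 0, 0], [0.15, 0, 0], [0.15, 0, 0], [0.15, 0, 0], [0.1, 0, 0], [0.1, 0, 0], [0.1, 0, 0], [0, 0, 0]], "twist": [[0, 0, 0], [0, 0, 0], [0, 0, 0], [0, 0, 0], [0, 0, 0], [0, 0, 0], [0, 0, 0], [0, 0, 0]], "gripper": [0.5, 0.5, 0.5, 0.5, 0.5, 0.5, 0.5, 0.5]}}

```text
time: 6.25
tool_pos: [0.5928, -0.0714, 0.2248]
ee_rot: [3.142, -0.002, 0.124]
wrist_force: [-0.3, 0.1, -0.1]
width: 0.0702
finger_force: 0.1
```

Run:
```python
from h import *
im=robot.snapshot('top')
o=robot.get_obs();print(o['tool_pos'],o['wrist_force'])
cv2.imwrite('pics/crop2.png',cv2.resize(im[155:280,225:365,::-1],None,fx=4,fy=4,interpolation=cv2.INTER_CUBIC))
```

```text
[ 0.59276364 -0.07141466  0.22502451] [ 0.77211263 -0.27933336  0.82808446]
```

View pics/crop2.png

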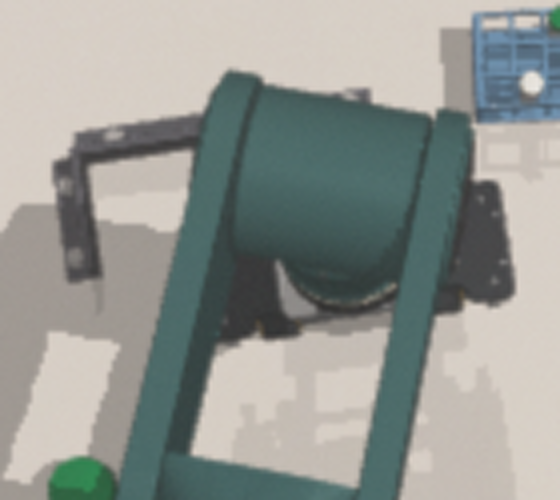

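The arm covers the box in this view (box under the wrist near (330,250)); the fence corner at about (80,150) is untouched. I will continue by force.

{"api": "play_rows", "payload": {"translation": [[0.1, 0, 0], [0.1, 0, 0], [0.1, 0, 0], [0.1, 0, 0], [0.08, 0, 0], [0.05, 0, 0], [0.04, 0, 0], [0, 0, 0]], "twist": [[0, 0, 0], [0, 0, 0], [0, 0, 0], [0, 0, 0], [0, 0, 0], [0, 0, 0], [0, 0, 0], [0, 0, 0]], "gripper": [0.5, 0.5, 0.5, 0.5, 0.5, 0.5, 0.5, 0.5]}}

```text
time: 7.1
tool_pos: [0.6151, -0.0686, 0.2247]
ee_rot: [3.142, -0.001, 0.124]
wrist_force: [-1.7, 0.2, 2.5]
width: 0.0705
finger_force: 1.4
```

{"api": "play_rows", "payload": {"translation": [[0.04, 0, 0], [0.04, 0, 0], [0.03, 0, 0]], "twist": [[0, 0, 0], [0, 0, 0], [0, 0, 0]], "gripper": [0.5, 0.5, 0.5]}}

```text
time: 7.4
tool_pos: [0.6186, -0.0682, 0.2247]
ee_rot: [-3.142, 0.003, 0.124]
wrist_force: [-10.5, -0.8, 6.1]
width: 0.0703
finger_force: 5.0
```

{"api": "play_rows", "payload": {"translation": [[-0.2, 0, 0], [-0.5, 0, 0], [-0.5, 0, -0.2], [0, 0, -0.9], [0, 0, -0.9], [0, 0, -0.4], [0, 0, 0], [0, 0, 0]], "twist": [[0, 0, 0], [0, 0, 0], [0, 0, 0], [0, 0, 0], [0, 0, 0], [0, 0, -1], [0, 0, -1], [0, 0, -1]], "gripper": [0.5, 0.5, 0.5, 0.5, 0.5, 0.2, -0.36, -0.36]}}

```text
time: 8.2
tool_pos: [0.5721, -0.0739, 0.3219]
ee_rot: [3.139, -0.005, 0.428]
wrist_force: [-0.5, 0.2, -0.2]
width: 0.0501
finger_force: 0.0
```

{"api": "play_rows", "payload": {"translation": [[0, 0, 0], [0, 0, 0], [0, 0, 0], [0, 0, 0], [0, 0, 0], [0, 0, 0], [0, 0, 0], [0, 0, 0]], "twist": [[0, 0, -1], [0, 0, -1], [0, 0, -1], [0, 0, -1], [0, 0, -1], [0, 0, -1], [0, 0, -1], [0, 0, -1]], "gripper": [-0.36, -0.36, -0.36, -0.36, -0.36, -0.36, -0.36, -0.36]}}

```text
time: 9.0
tool_pos: [0.5719, -0.0738, 0.3204]
ee_rot: [3.139, -0.001, 1.228]
wrist_force: [0.2, -0.7, 0.7]
width: 0.0302
finger_force: 0.0
```

{"api": "play_rows", "payload": {"translation": [[0, 0, 0], [0, 0, 0], [0, 0, 0], [0, 0, 0], [0, 0, 0]], "twist": [[0, 0, -1], [0, 0, -1], [0, 0, -1], [0, 0, -1], [0, 0, -0.67]], "gripper": [-0.36, -0.36, -0.36, -0.36, -0.36]}}

```text
time: 9.5
tool_pos: [0.5719, -0.0738, 0.3204]
ee_rot: [3.139, -0.0, 1.694]
wrist_force: [0.1, -0.1, -0.3]
width: 0.0302
finger_force: 0.0
```

Run:
```python
from h import *
im=robot.snapshot('side')
o=robot.get_obs();print(o['tool_pos'],o['ee_rot'],o['width'],o['time'])
for n in ['tip_box','tube_rack','jar']:
    print(n,[(np.round(d['centre'],4),round(d['score'],2)) for d in robot.spot_point(n,'side')[:2]])
im2=robot.snapshot('top')
print([(np.round(d['centre'],4),round(d['score'],2)) for d in robot.spot_point('tube_rack','top')[:2]])
cv2.imwrite('pics/c3.png',np.vstack([cv2.resize(im[190:290,230:430,::-1],(760,300)),cv2.resize(im2[150:250,215:415,::-1],(760,300))]))
```

```text
[ 0.57188528 -0.07385323  0.3204382 ] [ 3.13890777e+00 -2.34169320e-04  1.69553374e+00] 0.030330136192947325 9.55
tip_box [(array([ 0.6667, -0.0671, -0.0056]), 0.94)]
tube_rack [(array([ 0.7379, -0.2226, -0.0009]), 0.79)]
jar [(array([ 0.4734,  0.108 , -0.0064]), 0.76)]
[(array([ 0.739 , -0.2201, -0.0009]), 0.89)]
```

View pics/c3.png

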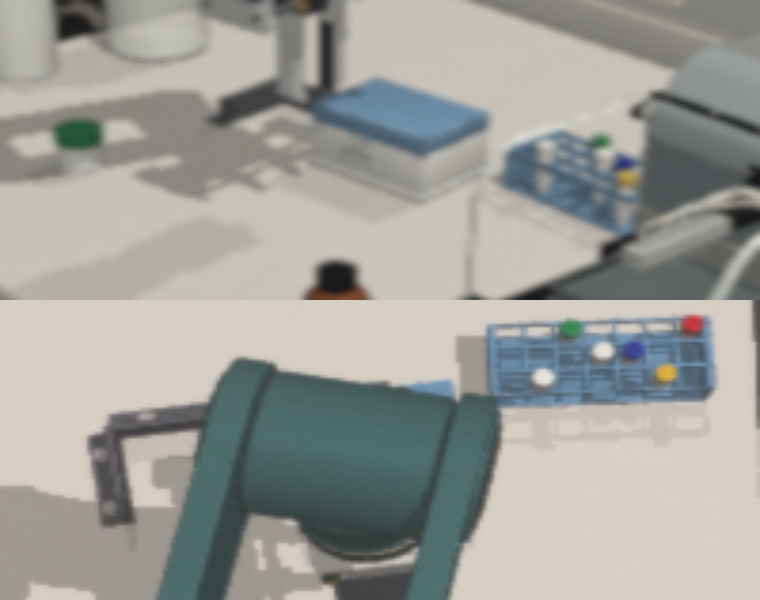

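The box lies on the rail with its left end away from the stop (side crop: box at (400,135)), and the rack starts just right of it, so the pusher needs a narrow opening.

{"api": "play_rows", "payload": {"translation": [[-0.6, 0, 0], [-0.6, 0.2, 0], [-0.6, 0.6, 0], [-0.5, 0.6, 0], [-0.27, 0.6, 0], [0, 0.02, 0], [0, 0, 0], [0, 0, 0]], "twist": [[0, 0, 0], [0, 0, 0], [0, 0, 0], [0, 0, 0], [0, 0, 0], [0, 0, 0], [0, 0, 0], [0, 0, 0]], "gripper": [-0.36, -0.36, -0.36, -0.36, -0.36, -0.36, -0.36, -0.36]}}

```text
time: 10.6
tool_pos: [0.6635, -0.1659, 0.3207]
ee_rot: [-3.141, -0.0, 1.691]
wrist_force: [-0.3, -0.3, -0.3]
width: 0.0299
finger_force: 0.0
```

Run:
```python
from h import *
im=robot.snapshot('side')
o=robot.get_obs();print(o['tool_pos'],o['ee_rot'])
im2=robot.snapshot('top')
cv2.imwrite('pics/c4.png',np.vstack([cv2.resize(im[170:270,230:430,::-1],(760,300)),cv2.resize(im2[150:250,215:415,::-1],(760,300))]))
```

```text
[ 0.66335618 -0.16578127  0.32099744] [-3.14148324e+00 -2.54075360e-04  1.69110023e+00]
```

View pics/c4.png

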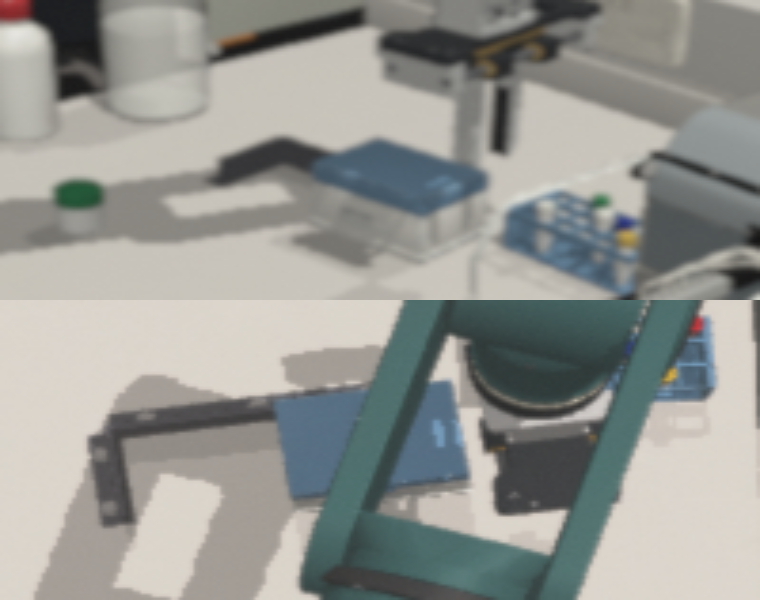

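The box is flush on the rail (top crop: lid (275,400)–(468,487)), and the fingers stand clear between box and rack. I will descend and push along +y.

{"api": "play_rows", "payload": {"translation": [[0, 0, 0.4], [0, 0, 0.6], [0, 0, 0.6], [0, 0, 0.5], [0, 0, 0.3], [0.1, 0, 0], [0.15, 0, 0], [0.15, 0, 0]], "twist": [[0, 0, 0], [0, 0, 0], [0, 0, 0], [0, 0, 0], [0, 0, 0], [0, 0, 0], [0, 0, 0], [0, 0, 0]], "gripper": [-0.36, -0.36, -0.36, -0.36, -0.36, -0.36, -0.36, -0.36]}}

```text
time: 11.5
tool_pos: [0.6625, -0.15, 0.2264]
ee_rot: [3.139, 0.001, 1.691]
wrist_force: [-0.4, 0.5, 0.7]
width: 0.03
finger_force: 0.0
```

{"api": "play_rows", "payload": {"translation": [[0.15, 0, 0], [0.1, 0, 0], [0.1, 0, 0], [0.1, 0, 0], [0.12, 0, 0], [0.12, 0, 0], [0.12, 0, 0], [0.12, 0, 0]], "twist": [[0, 0, 0], [0, 0, 0], [0, 0, 0], [0, 0, 0], [0, 0, 0], [0, 0, 0], [0, 0, 0], [0, 0, 0]], "gripper": [-0.36, -0.36, -0.36, -0.36, -0.36, -0.36, -0.36, -0.36]}}

```text
time: 12.3
tool_pos: [0.6576, -0.1148, 0.2256]
ee_rot: [3.141, 0.003, 1.69]
wrist_force: [-0.6, -5.3, 1.8]
width: 0.0303
finger_force: 2.6
```

{"api": "play_rows", "payload": {"translation": [[0.12, 0, 0], [0.12, 0, 0], [0.12, 0, 0], [0.12, 0, 0], [0.12, 0, 0], [0.12, 0, 0], [0.12, 0, 0], [0.12, 0, 0]], "twist": [[0, 0, 0], [0, 0, 0], [0, 0, 0], [0, 0, 0], [0, 0, 0], [0, 0, 0], [0, 0, 0], [0, 0, 0]], "gripper": [-0.36, -0.36, -0.36, -0.36, -0.36, -0.36, -0.36, -0.36]}}

```text
time: 13.1
tool_pos: [0.653, -0.0768, 0.2256]
ee_rot: [-3.142, 0.004, 1.69]
wrist_force: [-1.5, -5.4, 3.2]
width: 0.0298
finger_force: 2.8
```

{"api": "play_rows", "payload": {"translation": [[0.12, 0, 0], [0.12, 0, 0], [0.12, 0, 0], [0.12, 0, 0], [0.12, 0, 0], [0.12, 0, 0], [0.12, 0, 0], [0.08, 0, 0]], "twist": [[0, 0, 0], [0, 0, 0], [0, 0, 0], [0, 0, 0], [0, 0, 0], [0, 0, 0], [0, 0, 0], [0, 0, 0]], "gripper": [-0.36, -0.36, -0.36, -0.36, -0.36, -0.36, -0.36, -0.36]}}

```text
time: 13.9
tool_pos: [0.6486, -0.0401, 0.2256]
ee_rot: [-3.141, 0.003, 1.69]
wrist_force: [-1.0, -6.1, 3.0]
width: 0.0301
finger_force: 2.9
```

{"api": "play_rows", "payload": {"translation": [[0.06, 0, 0], [0.05, 0, 0], [0.04, 0, 0], [0.04, 0, 0]], "twist": [[0, 0, 0], [0, 0, 0], [0, 0, 0], [0, 0, 0]], "gripper": [-0.36, -0.36, -0.36, -0.36]}}

```text
time: 14.3
tool_pos: [0.6477, -0.0328, 0.2256]
ee_rot: [-3.141, 0.004, 1.69]
wrist_force: [-2.3, -6.1, 2.7]
width: 0.0302
finger_force: 2.9
```

{"api": "play_rows", "payload": {"translation": [[0.03, 0, 0], [0.03, 0, 0], [0.03, 0, 0]], "twist": [[0, 0, 0], [0, 0, 0], [0, 0, 0]], "gripper": [-0.36, -0.36, -0.36]}}

```text
time: 14.6
tool_pos: [0.6472, -0.0293, 0.2256]
ee_rot: [-3.141, 0.004, 1.69]
wrist_force: [-1.3, -5.9, 3.2]
width: 0.0303
finger_force: 2.9
```

{"api": "play_rows", "payload": {"translation": [[0.03, 0, 0], [0.02, 0, 0]], "twist": [[0, 0, 0], [0, 0, 0]], "gripper": [-0.36, -0.36]}}

```text
time: 14.8
tool_pos: [0.647, -0.0273, 0.2256]
ee_rot: [-3.141, 0.004, 1.69]
wrist_force: [-2.3, -6.4, 4.3]
width: 0.0301
finger_force: 2.9
```

{"api": "play_rows", "payload": {"translation": [[0.02, 0, 0], [0.02, 0, 0], [0.02, 0, 0]], "twist": [[0, 0, 0], [0, 0, 0], [0, 0, 0]], "gripper": [-0.36, -0.36, -0.36]}}

```text
time: 15.1
tool_pos: [0.6468, -0.0257, 0.2256]
ee_rot: [-3.141, 0.006, 1.69]
wrist_force: [-2.7, -10.0, 2.9]
width: 0.0304
finger_force: 4.9
```

{"api": "play_rows", "payload": {"translation": [[0.02, 0, 0], [0, 0, 0]], "twist": [[0, 0, 0], [0, 0, 0]], "gripper": [-0.36, -0.36]}}

```text
time: 15.3
tool_pos: [0.6468, -0.0255, 0.2257]
ee_rot: [-3.142, 0.007, 1.69]
wrist_force: [-1.3, -9.7, 3.1]
width: 0.0301
finger_force: 5.1
```

{"api": "play_rows", "payload": {"translation": [[-0.2, 0, 0], [-0.5, 0, 0], [-0.4, 0, 0], [0, 0, -0.8], [0, 0, -0.9], [0, -0.8, -0.8], [0, -1, 0], [0, -1, 0]], "twist": [[0, 0, 0], [0, 0, 0], [0, 0, 0], [0, 0, 0], [0, 0, 0], [0, 0, 0], [0, 0, 0], [0, 0, 0]], "gripper": [-0.36, -0.36, -0.36, -0.36, -0.36, -0.36, -0.36, -0.36]}}

```text
time: 16.1
tool_pos: [0.5402, -0.0808, 0.3263]
ee_rot: [3.138, 0.001, 1.69]
wrist_force: [0.2, 0.4, -0.2]
width: 0.0303
finger_force: 0.0
```

{"api": "play_rows", "payload": {"translation": [[0, -1, 0], [0, -1, 0], [0, -0.5, 0], [0, 0, 0]], "twist": [[0, 0, 0], [0, 0, 0], [0, 0, 0], [0, 0, 0]], "gripper": [-0.36, -0.36, -0.36, -0.36]}}

```text
time: 16.5
tool_pos: [0.4397, -0.0924, 0.3249]
ee_rot: [3.141, -0.0, 1.689]
wrist_force: [-0.5, -0.1, 0.5]
width: 0.0303
finger_force: 0.0
```

Run:
```python
from h import *
im,hsv,roi=top()
c,s,a,m=box(im,hsv,roi);print('box',c,s,a)
f=.12;R=np.array([[np.cos(f),-np.sin(f)],[np.sin(f),np.cos(f)]])
print('in fence',R.T@(c-np.array([.6912,.1066])),a-f)
robot.snapshot('side')
for q in ['side','top']:
  for n in ['tip_box','jar','tube_rack','amber_bottle','fence']: print(q,n,[(np.round(d['centre'],4),round(d['score'],2)) for d in robot.spot_point(n,q)[:1]])
print(robot.get_obs()['time'])
cv2.imwrite('pics/c5.png',cv2.resize(im[155:255,220:340,::-1],None,fx=5,fy=5,interpolation=cv2.INTER_CUBIC))
```

```text
box [0.65494818 0.04417034] [ 79.92305756 114.1339798 ] 0.123726964
in fence [-0.04346471 -0.05764092] 0.0037269667
side tip_box [(array([ 0.6553,  0.0451, -0.0011]), 0.58)]
side jar [(array([ 0.4756,  0.1057, -0.0031]), 0.48)]
side tube_rack [(array([ 0.7367, -0.2242, -0.0011]), 0.56)]
side amber_bottle [(array([ 0.4284, -0.2745, -0.0018]), 0.75)]
side fence []
top tip_box [(array([ 0.4776,  0.1047, -0.0044]), 0.71)]
top jar [(array([ 0.4748,  0.1021, -0.0023]), 0.81)]
top tube_rack [(array([ 0.7408, -0.2224, -0.0038]), 0.93)]
top amber_bottle []
top fence [(array([ 6.866e-01,  1.074e-01, -1.000e-04]), 0.79)]
17.1
```

View pics/c5.png

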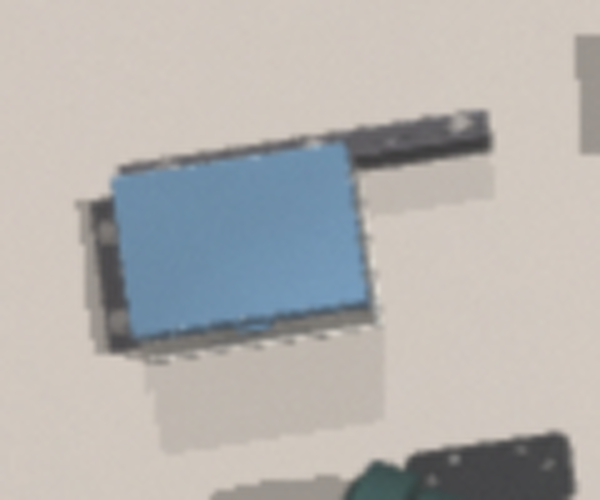

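The box sits in the corner (lid (112,178)–(372,305)), measured at (-0.0435, -0.0576) in the fence frame and turned 0.004 rad. The x value is near the limit, so I will give it one gentle square nudge toward the rail.

{"api": "play_rows", "payload": {"translation": [[0, 0, 0], [0, 0, 0], [0, 0, 0], [0, 0, 0], [0, 0, 0], [0, 0, 0], [0, 0, 0], [0, 0, 0]], "twist": [[0, 0, 1], [0, 0, 1], [0, 0, 1], [0, 0, 1], [0, 0, 1], [0, 0, 1], [0, 0, 1], [0, 0, 1]], "gripper": [0, 0.5, 0.5, 0.5, 0.5, 0.5, 0.5, 0.5]}}

```text
time: 17.9
tool_pos: [0.4416, -0.0917, 0.3247]
ee_rot: [-3.142, -0.0, 0.887]
wrist_force: [0.2, 0.4, 0.3]
width: 0.0701
finger_force: 0.0
```

{"api": "play_rows", "payload": {"translation": [[0, 0, 0], [0, 0, 0], [0, 0, 0], [0, 0, 0], [0, 0, 0], [0, 0, 0], [0, 0, 0], [0, 0, 0]], "twist": [[0, 0, 1], [0, 0, 1], [0, 0, 1], [0, 0, 1], [0, 0, 1], [0, 0, 1], [0, 0, 1], [0, 0, 0.67]], "gripper": [0.5, 0.5, 0.5, 0.5, 0.5, 0.5, 0.5, 0.5]}}

```text
time: 18.7
tool_pos: [0.4416, -0.0917, 0.3247]
ee_rot: [-3.142, -0.0, 0.121]
wrist_force: [0.5, 0.7, -0.1]
width: 0.0705
finger_force: 0.0
```

{"api": "play_rows", "payload": {"translation": [[0.6, -0.5, 0], [0.9, -0.8, 0], [0.9, -0.8, 0], [0.7, -0.5, 0], [0.1, -0.1, 0.5], [0, 0, 0.8], [0, 0, 0.8], [0, 0, 0.4]], "twist": [[0, 0, 0], [0, 0, 0], [0, 0, 0], [0, 0, 0], [0, 0, 0], [0, 0, 0], [0, 0, 0], [0, 0, 0]], "gripper": [0.5, 0.5, 0.5, 0.5, 0.5, 0.5, 0.5, 0.5]}}

```text
time: 19.5
tool_pos: [0.5543, 0.0316, 0.2212]
ee_rot: [-3.141, 0.005, 0.124]
wrist_force: [-0.0, -0.9, -0.2]
width: 0.0706
finger_force: 0.0
```

{"api": "play_rows", "payload": {"translation": [[0.2, 0, 0], [0.25, 0, 0], [0.25, 0, 0], [0.2, 0, 0], [0.15, 0, 0], [0.08, 0, 0], [0, 0, 0]], "twist": [[0, 0, 0], [0, 0, 0], [0, 0, 0], [0, 0, 0], [0, 0, 0], [0, 0, 0], [0, 0, 0]], "gripper": [0.5, 0.5, 0.5, 0.5, 0.5, 0.5, 0.5]}}

```text
time: 20.2
tool_pos: [0.6005, 0.0369, 0.2249]
ee_rot: [-3.142, -0.0, 0.124]
wrist_force: [0.7, -0.4, -0.3]
width: 0.0704
finger_force: 0.0
```

{"api": "play_rows", "payload": {"translation": [[0.04, 0, 0], [0.04, 0, 0], [0.03, 0, 0]], "twist": [[0, 0, 0], [0, 0, 0], [0, 0, 0]], "gripper": [0.5, 0.5, 0.5]}}

```text
time: 20.5
tool_pos: [0.6044, 0.0374, 0.2247]
ee_rot: [-3.142, 0.0, 0.124]
wrist_force: [-0.3, -0.8, -0.6]
width: 0.0709
finger_force: 0.0
```

{"api": "play_rows", "payload": {"translation": [[0.03, 0, 0], [0.03, 0, 0]], "twist": [[0, 0, 0], [0, 0, 0]], "gripper": [0.5, 0.5]}}

```text
time: 20.7
tool_pos: [0.6055, 0.0375, 0.2247]
ee_rot: [-3.141, 0.006, 0.125]
wrist_force: [-8.9, -2.4, 6.0]
width: 0.0705
finger_force: 4.9
```

{"api": "play_rows", "payload": {"translation": [[0.02, 0, 0], [0.02, 0, 0]], "twist": [[0, 0, 0], [0, 0, 0]], "gripper": [0.5, 0.5]}}

```text
time: 20.9
tool_pos: [0.6061, 0.0376, 0.2247]
ee_rot: [-3.142, 0.01, 0.125]
wrist_force: [-13.8, -2.2, 9.1]
width: 0.0704
finger_force: 6.8
```

{"api": "play_rows", "payload": {"translation": [[-0.1, 0, 0], [-0.4, 0, 0], [-0.8, 0, 0], [-0.5, 0, -0.3], [0, 0, -0.9], [0, 0, -0.9], [-0.5, 0.5, -0.3], [-0.9, 0.8, 0]], "twist": [[0, 0, 0], [0, 0, 0], [0, 0, 0], [0, 0, 0], [0, 0, 0], [0, 0, 0], [0, 0, 0], [0, 0, 0]], "gripper": [0.5, 0.5, 0.5, 0.5, 0.5, 0.5, 0.5, 0.5]}}

```text
time: 21.7
tool_pos: [0.4891, -0.0292, 0.3243]
ee_rot: [3.14, -0.009, 0.127]
wrist_force: [0.6, -1.2, 0.1]
width: 0.0703
finger_force: 0.0
```

{"api": "play_rows", "payload": {"translation": [[-0.9, 0.8, 0], [-0.5, 0.5, 0], [0, 0, 0], [0, 0, 0]], "twist": [[0, 0, 0], [0, 0, 0], [0, 0, 0], [0, 0, 0]], "gripper": [0.5, 0.5, 0.5, 0.5]}}

```text
time: 22.1
tool_pos: [0.4387, -0.0882, 0.321]
ee_rot: [-3.141, -0.002, 0.122]
wrist_force: [0.1, -0.5, 0.2]
width: 0.0704
finger_force: 0.0
```

Run:
```python
from h import *
im,hsv,roi=top()
c,s,a,m=box(im,hsv,roi);print('box',c,s,a)
f=.12;R=np.array([[np.cos(f),-np.sin(f)],[np.sin(f),np.cos(f)]])
print('in fence',R.T@(c-np.array([.6912,.1066])),a-f)
print(robot.get_obs()['time'],robot.get_obs()['tool_pos'])
cv2.imwrite('pics/c6.png',cv2.resize(im[155:255,220:340,::-1],None,fx=5,fy=5,interpolation=cv2.INTER_CUBIC))
```

```text
box [0.65495386 0.04409947] [ 79.97274017 114.24051666] 0.12693454
in fence [-0.04346756 -0.05771196] 0.006934546
22.15 [ 0.43909675 -0.08775565  0.32092367]
```

View pics/c6.png

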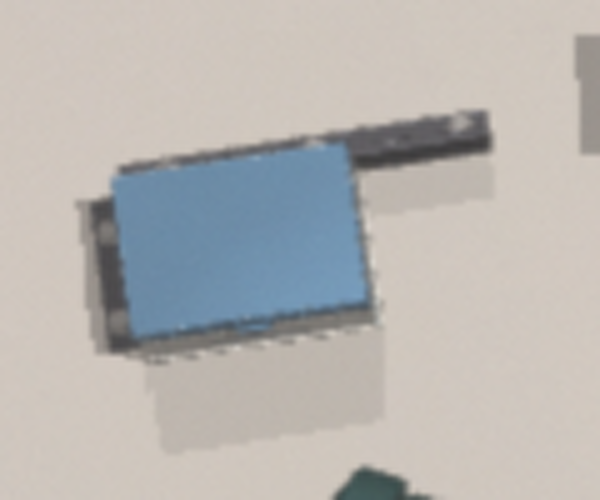

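The box is unmoved by the nudge (lid still (112,178)–(372,305)), so it is seated against both walls, and the arm is clear.

```bash
python3 -c "
from bench import robot
print(robot.close_job())"
```

```text
the job is handed in; nothing more can be done
None
```

I pushed the tip box home against the long rail and the end stop and handed the job in at about 22 s with the arm clear; the last top view put it within tolerance (x -0.0435 m, near the -0.0445 m limit; y -0.0577 m; turned 0.007 rad), and no judging result came back.

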